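Open the test set's case and tilt up its display

ROBOT

A 6-joint arm with a two-finger parallel gripper is mounted at the origin on the work surface. World frame = base frame: x ahead of the robot, y to its left, z up, the work surface at z = 0. Lengths are in m, angles in rad, forces in N, time in s.
With the tool pointing down it reaches from about 0.35 to 0.925 m from the base axis. Payload 6.4 kg.
Tool frame: the origin (TCP) lies at the very end of the fingers, on their centre line; the grasp point (between the pads) lies 19 mm behind it; z points along the fingers, y is the line along which they close (so a half turn about z gives the same grasp; the last joint's range is limited). The gripper opens to 85 mm and grips with 20 to 120 N. Pads are 22 mm wide; open, the fingers measure 114 mm over their backs; the gripper's body (76 mm by 85 mm) begins 54 mm behind the grasp point. The pads swing forward as they close: fully open they stand 13 mm farther back than shut.
Start: joints at [-1.345, 0.245, 1.558, -0, 1.339, -0.174], TCP at [0.253, -0.599, 0.231] pointing down, gripper open.
Joint ranges: [-3.13, 3.13], [-1.02, 2.26], [0.13, 2.54], [-0.95, 4.09], [0.21, 2.88], [-2.74, 2.74]. Speed limits (rad/s): [2.57, 2.57, 3.14, 3.14, 3.14, 3.14].

INTERFACE

Orientations are given as [roll, pitch, yaw] about the fixed x, y, z axes, in that order (R = Rz(yaw) Ry(pitch) Rx(roll)).
In Python, from cell import ctrl, cams gives the robot as it stands. The module is installed in compiled form; this text tells all that it offers.
- The arm moves only by the tool carry_out, never from a script. Its argument "moves" is a list of rows, each a list of 7 numbers: the opening, from 0 (shut) to 1 (fully open), then the shift along the tool's x, y, z normalised to -1 to 1, where 1 is 50 mm, then the turn, a rotation vector about the tool's x, y, z normalised to -1 to 1, where 1 is 0.08 rad. A call has 1 to 20 rows; each row shifts and turns the commanded pose from where the row before left it, along the tool's axes as they then stand; what a row does not reach is not made up. A row lasts 1/8 s, in which the tool goes at most 62.5 mm and 10.7 degrees, less where a joint would pass 70% of its speed; a pose out of reach is approached as far as the arm can. A call with a number of a shift or a turn outside -1 to 1 is refused whole. A call with a gripper value outside its range is refused whole. The fingers move at their own pace and stop on an object; "grip_force" is the grip in N (left out, the last holds). Time passes only in rows, so rows that do not move let the fingers close. It gives the time, the measured TCP pose, the force, the opening and the grip force at its end, in the units of the state.
- ctrl.sense(): the state, without advancing time (a new reading comes with each control period).
- cams.grab_frame(name): name is "scene" or "top" or "wrist"; returns a dict with "img" (480x640x3 uint8, red, green, blue), "K" (3x3 intrinsics, pixels), "distortion" ([k1, k2, p1, p2, k3] as OpenCV has them; the pictures are not rectified), "T" (4x4, takes a point from camera to world coordinates); the wrist camera has in their place "T_tool_cam" (4x4, takes a point from camera to tool coordinates, whose origin is the TCP and whose axes are the flange's). Camera axes: x right, y up, looking along -z (the intrinsics and any distortion apply to the point x, -y, -z); pixel columns grow to the right and rows downward; lengths in m; the calibration is good to about 2 mm. A picture is of the moment at which its call begins: read the wrist's pose just before it. There is no depth.
- ctrl.finish_job(): hands the job in; it is judged then, once.
The state is a dict: "t": time; "joint_pos": joint angles; "joint_velocities": joint speeds; "effort": joint torques, N m; "tool_pos": TCP position; "tool_rot": TCP orientation; "wrist_force": force on the tool from outside, world axes, zero at the start; "wrist_torque": the same for the moment, N m; "opening": finger opening in m; "gripper_force": force on a finger pad.
Only numpy, scipy, OpenCV 4.12 (cv2) and the standard library are available. Lean on these libraries where they do the work, as an engineer would, in place of code of your own. Each camera call takes 0.05 s, during which the arm holds its last target. There are 200 camera calls.

TASK

Get the test set ready for use: a two-pole breaker has been left standing on its closed case, so first move that breaker into the parts tray, set down upright beside the one already there, not dropped. Then lift the case's lid until it rests open on its stop, without letting it slam or flinging it, let go of it, and after that tilt the display inside up to 45 degrees, only the fingers ever pressing on the lid. Leave the breaker that is already in the tray, the spray can and the carton where they are.

Things in the scene. Friction and masses are not known exactly. Their poses are not given: they have to be found in the camera images.
- case: Test set's dark grey hard case, fixed to the bench, latches undone: 184 deep (its x) x 270 wide (its y), base rim 100 mm up, flat lid top 130 mm up when shut. Origin: centre of underside; x axis points from the front (lid pull) to the lid hinge, z up. Inside, a faceplate 48 mm up with low knob and sockets at the front (all below 70 mm); rear wall's inner face at x 87 mm.
- lid_hinge (a point): Middle of the lid's hinge line (along the case's y), in the case frame at 92, 0, 100 mm. Open, the lid is an upright wall 184 mm high above this line, 21 mm behind the flat display's tab. Inside it a grey accessory compartment, 200 mm wide, stands 30 mm proud from 100 to 175 mm above this line, so it overhangs the tab: an upright gripper would hit it.
- lid (a joint): Lid angle, rad: 0 shut, rising as the lid's front goes up and over to the rear; stop at 1.62 (just past upright). Plain hinge, no spring or catch, lid 184 x 270 x 30 mm, 0.45 kg: falls shut if let go below about 1.4, stays on the stop by its own weight, since its thickness then lies behind the hinge.
- lid_pull (a point): Centre of the lid's pull, a solid black tab mid-way along the lid's front edge: 30 mm wide (case y), 32 mm out from the lid's front face (this point is 15 mm out), 14 mm thick. Shut, it is 199 mm before and 12 mm above the hinge line, and swings with the lid. Pinch it across its width; it can turn between the fingers. Base front below it is flat for 65 mm to each side.
- display (a joint): Display tilt, rad: 0 flat in the case, rising as its rear edge (with the tab) lifts so that the screen faces the front; 45 degrees is 0.785. Stiff friction hinge: stays where it is left, needs about 6 N at the tab. Starts at 0 to 0.05.
- display_hinge (a point): Middle of the display's hinge line (along the case's y) at the display's front edge; in the case frame at -30, 0, 56 mm. The display is a grey panel 108 deep x 170 wide x 12 mm thick with the hinge line in its mid-thickness.
- display_tab (a point): Centre of the display's pull tab, an upright black tab mid-way along the display's rear edge: 14 mm wide (case y), 12 mm deep (case x), reaching 24 mm up from the display's top face; this point is 12 mm above that face. Flat, it is 101 mm behind and 18 mm above the display hinge, and swings with the display. Pinch it across its width; it can turn between the fingers.
- breaker_center (a point): Centre of the two-pole breaker on the closed lid: white stepped block standing on its clip side, 35 mm wide (its x) x 85 mm long (its y), 75 mm high with the black toggle bar on top; this point is 36 mm above its underside. Its two 85 mm long sides are flat and parallel up to 68 mm (above 44 mm only the middle 45 mm of the length stands). 0.15 to 0.3 kg.
- tray: Shallow grey open parts tray, fixed, left or right of the case: 220 (its x) x 140 (its y) x 30 mm high, walls and floor 5 mm thick. Origin: centre of its underside, z up.
- spare_center (a point): Centre of the single-pole breaker already standing in the tray: 17.5 mm wide (its x) x 85 mm long (its y, roughly along the tray's y) x 75 mm high; this point is 36 mm above its underside.
- can: Upright spray can, 51 mm diameter, 168 mm high, in front of the case to one side of the lid pull. Origin: centre of its underside.
- carton: Brown carton 75 x 55 x 90 mm high, in front of the case on the other side of the lid pull from the can. Origin: centre of its underside.
- chassis: Half-built distribution board, fixed, 230 (its x) x 150 (its y) x 97 mm high, on the side of the case where the tray is not. Origin: centre of its underside.
Mind the look-alikes: they are no part of the job. What is shaped like the part that bears breaker_center but green, pink or yellow is not meant.

How it is judged:
By the outcome, as a careful person would: the job done as asked, in the order asked, and still so for the second after the job is handed in, with the robot touching nothing.
It also fails if it takes over 66 s, if anything falls off the work surface, if the arm or the gripper's body presses on something with over 40 N, if the wrist force passes 120 N, or if a joint passes its speed limit or range.

## Working session

There is one attempt and no reset: what is moved stays moved. The work goes in short steps, Python scripts to look and compute and a tool call to move; the robot and the scene stay as the last step left them, time stands still between calls to the robot, and variables do not carry over. Pictures are saved under pics/ and viewed, at most 10 in all, crops included, and the job is handed in when it is done.

Besides the shell and the picture viewer there is one more tool, called after "Emit:" in YAML: its name, and indented under it one key for each argument. carry_out: Moves the arm, as the interface text tells. Its arguments: {"type":"object","properties":{"moves":{"type":"array","items":{"type":"array","items":{"type":"number","minimum":-1,"maximum":1}}},"grip_force":{"type":"number"}},"required":["moves"]}

```bash
mkdir -p pics; cat > h.py <<'E'
import numpy as np, cv2
from scipy.spatial.transform import Rotation as Ro
from cell import ctrl, cams
def grab(n):
    s=ctrl.sense(); f=cams.grab_frame(n)
    if 'T' not in f:
        T=np.eye(4); T[:3,:3]=Ro.from_euler('xyz',s['tool_rot']).as_matrix(); T[:3,3]=s['tool_pos']
        f['T']=T@np.array(f['T_tool_cam'])
    f['T']=np.array(f['T']); f['K']=np.array(f['K'],float); f['distortion']=np.array(f['distortion'],float)
    return f
def ray(f,px):
    p=cv2.undistortPoints(np.array(px,float).reshape(-1,1,2),f['K'],f['distortion']).reshape(-1,2)
    d=np.c_[p[:,0],-p[:,1],-np.ones(len(p))]@f['T'][:3,:3].T
    return f['T'][:3,3],d/np.linalg.norm(d,axis=1,keepdims=True)
def onz(f,px,z):
    o,d=ray(f,px); return o+d*((z-o[2])/d[:,2])[:,None]
def tri(fs,pxs):
    A=0;b=0;L=[]
    for f,p in zip(fs,pxs):
        o,d=ray(f,[p]);d=d[0];P=np.eye(3)-np.outer(d,d);A=A+P;b=b+P@o;L.append((P,o))
    x=np.linalg.solve(A,b); return x,[np.linalg.norm(P@(x-o)) for P,o in L]
def proj(f,X):
    T=np.linalg.inv(f['T']);c=np.atleast_2d(X)@T[:3,:3].T+T[:3,3]
    return cv2.projectPoints(c*[1,-1,-1],np.zeros(3),np.zeros(3),f['K'],f['distortion'])[0].reshape(-1,2)
def save(f,n): cv2.imwrite('pics/'+n,cv2.cvtColor(f['img'],cv2.COLOR_RGB2BGR))
E
python3 - <<'E'
from h import *
import pickle
for n in ['scene','top']:
    f=grab(n); save(f,n+'1.png'); pickle.dump(f,open(n+'.pkl','wb')); print(n,f['T'].round(3).tolist(),f['K'].round(1).tolist(),f['distortion'])
s=ctrl.sense(); print(s['t'],s['tool_pos'],s['tool_rot'],s['opening'])
E
```

```text
scene [[-0.717, -0.361, 0.596, 1.168], [0.697, -0.378, 0.61, 0.634], [0.005, 0.853, 0.523, 0.682], [0.0, 0.0, 0.0, 1.0]] [[537.1, 0.0, 317.8], [0.0, 537.1, 240.0], [0.0, 0.0, 1.0]] [-0.02716717  0.          0.          0.          0.        ]
top [[0.015, 0.993, -0.117, 0.407], [-1.0, 0.012, -0.024, -0.004], [-0.023, 0.118, 0.993, 1.366], [0.0, 0.0, 0.0, 1.0]] [[585.4, 0.0, 316.5], [0.0, 585.4, 243.4], [0.0, 0.0, 1.0]] [-0.01488233  0.          0.          0.          0.        ]
0.1 [ 0.25289886 -0.59822848  0.23027381] [-3.13983602e+00 -3.08397436e-04  3.99754949e-01] 0.08514987955502973
```

View pics/scene1.png

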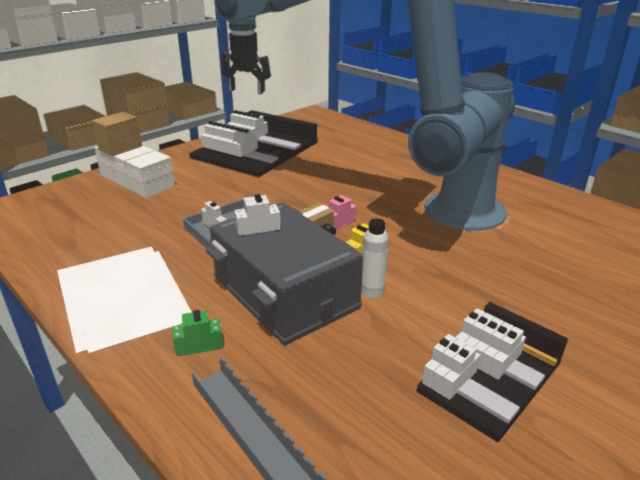

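View pics/top1.png

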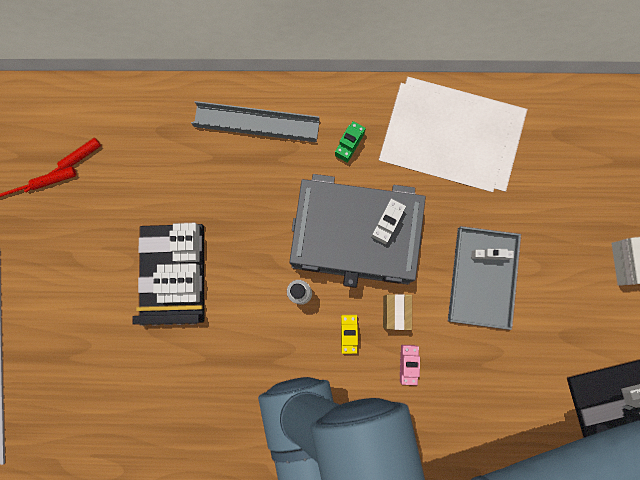

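The top view shows the case in the centre with its pull at (351,279) and the white breaker on its lid at (389,221). The tray is at (485,278) with the spare at (492,254), the can at (299,292) and the carton at (398,312). The look-alikes are green (350,142), yellow (349,334) and pink (410,365). The white one on the lid fits the description, and I'll confirm it in an enlarged crop.

```bash
python3 - <<'E'
from h import *
import pickle
f=pickle.load(open('top.pkl','rb')); c=cv2.cvtColor(f['img'][160:340,280:530],cv2.COLOR_RGB2BGR)
cv2.imwrite('pics/crop1.png',cv2.resize(c,None,fx=3,fy=3,interpolation=cv2.INTER_CUBIC))
E
```

```text
(no output)
```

View pics/crop1.png

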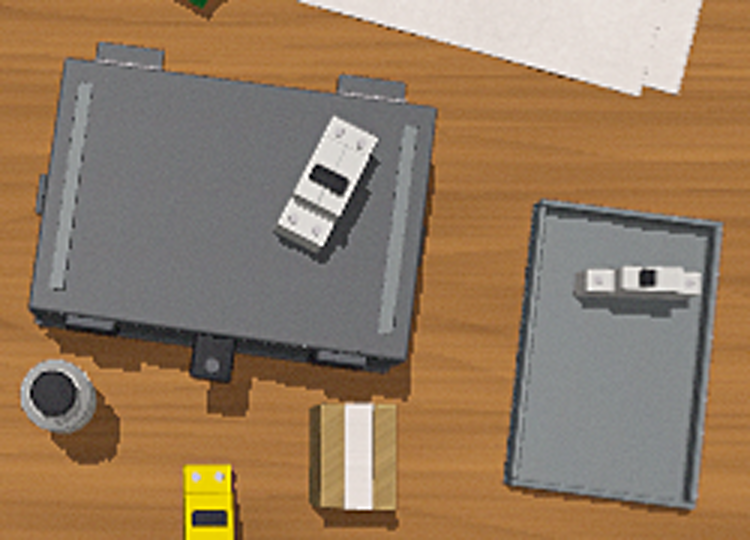

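The crop shows one white two-pole breaker on the lid, toggle at crop (328,179), i.e. top (389,220). It is the only white one and it stands on the closed case, so it is the right one. The lid top corners and tray corners are clear, and the pull is at crop (212,360).

```bash
python3 - <<'E'
from h import *
import pickle
f=pickle.load(open('top.pkl','rb')); g=pickle.load(open('scene.pkl','rb'))
P=lambda l:np.array(l)/3+[280,160]-0.33
def show(n,X): print(n,X.round(4).tolist())
L=onz(f,P([(66,60),(436,107),(405,362),(31,309)]),.13);show('lid',L)
print([np.linalg.norm(L[i]-L[(i+1)%4]).round(3) for i in range(4)],L.mean(0), np.arctan2(*(L[0]+L[1]-L[2]-L[3])[[1,0]]))
T=onz(f,P([(537,200),(721,222),(692,508),(506,486)]),.03);show('tray',T)
print([np.linalg.norm(T[i]-T[(i+1)%4]).round(3) for i in range(4)],T.mean(0),np.arctan2(*(T[0]+T[1]-T[2]-T[3])[[1,0]]))
B=onz(f,P([(334,115),(378,133),(322,247),(276,228)]),.174);show('brk',B)
print([np.linalg.norm(B[i]-B[(i+1)%4]).round(3) for i in range(4)],B.mean(0),np.arctan2(*(B[0]+B[1]-B[2]-B[3])[[1,0]]))
show('tog',onz(f,P([(328,179)]),.205)); show('sptog',onz(f,P([(648,277)]),.08))
show('pull',onz(f,P([(212,360)]),.119)); show('can',onz(f,P([(52,393)]),.168)); show('carton',onz(f,P([(320,404),(396,404),(396,510),(320,510)]),.09))
show('spare ends',onz(f,P([(583,280),(699,283)]),.049))
# heights: triangulate toggles (dark blob in scene)
im=g['img'];
for n,(u,v),p in [('b',(257,199),(328,179)),('s',(213,206),(648,277)),('can',(377,226),(52,393))]:
    w=im[v-9:v+10,u-9:u+10].max(2); m=w<60; ys,xs=np.nonzero(m); q=(xs.mean()+u-9,ys.mean()+v-9)
    x,e=tri([f,g],[P([p])[0],q]); print(n,q,m.sum(),x.round(4),np.round(e,4))
c=cv2.cvtColor(im[170:320,170:400],cv2.COLOR_RGB2BGR)
cv2.imwrite('pics/crop2.png',cv2.resize(c,None,fx=3.4,fy=3.4,interpolation=cv2.INTER_CUBIC))
w=cams.grab_frame('wrist'); print(np.array(w['T_tool_cam']).round(4).tolist(),w['K'])
E
```

```text
lid [[0.6913, 0.0597, 0.13], [0.6597, -0.205, 0.13], [0.4775, -0.1821, 0.13], [0.5115, 0.0813, 0.13]]
[np.float64(0.267), np.float64(0.184), np.float64(0.266), np.float64(0.181)] [ 0.58499978 -0.06152207  0.13      ] -0.12240830536367643
tray [[0.6085, -0.2978, 0.03], [0.5932, -0.4376, 0.03], [0.3767, -0.4105, 0.03], [0.3911, -0.2717, 0.03]]
[np.float64(0.141), np.float64(0.218), np.float64(0.139), np.float64(0.219)] [ 0.49237011 -0.35438672  0.03      ] -0.12199363485398884
brk [[0.6444, -0.1279, 0.174], [0.6321, -0.158, 0.174], [0.5527, -0.1197, 0.174], [0.5654, -0.0883, 0.174]]
[np.float64(0.033), np.float64(0.088), np.float64(0.034), np.float64(0.088)] [ 0.59864937 -0.12346494  0.174     ] -0.45752247664484125
tog [[0.5947, -0.1206, 0.205]]
sptog [[0.5449, -0.3671, 0.08]]
pull [[0.4778, -0.0472, 0.119]]
can [[0.451, 0.0632, 0.168]]
carton [[0.4487, -0.1264, 0.09], [0.4494, -0.1812, 0.09], [0.3736, -0.1809, 0.09], [0.3728, -0.1265, 0.09]]
spare ends [[0.5454, -0.3272, 0.049], [0.5442, -0.4138, 0.049]]
b (np.float64(257.75), np.float64(197.85714285714286)) 28 [ 0.5955 -0.1212  0.2017] [0.0004 0.0004]
s (np.float64(213.33333333333334), np.float64(204.0)) 6 [ 0.5449 -0.3677  0.0766] [0.0005 0.0005]
can (np.float64(376.50837988826817), np.float64(226.17877094972067)) 179 [0.4514 0.0638 0.1575] [0. 0.]
[[-0.0004, 0.9604, 0.2785, 0.0718], [1.0, 0.0003, 0.0004, -0.0003], [0.0003, 0.2785, -0.9604, -0.1431], [0.0, 0.0, 0.0, 1.0]] [[359.25172825   0.         324.29724587]
 [  0.         359.25172825 238.98612828]
 [  0.           0.           1.        ]]
```

View pics/crop2.png

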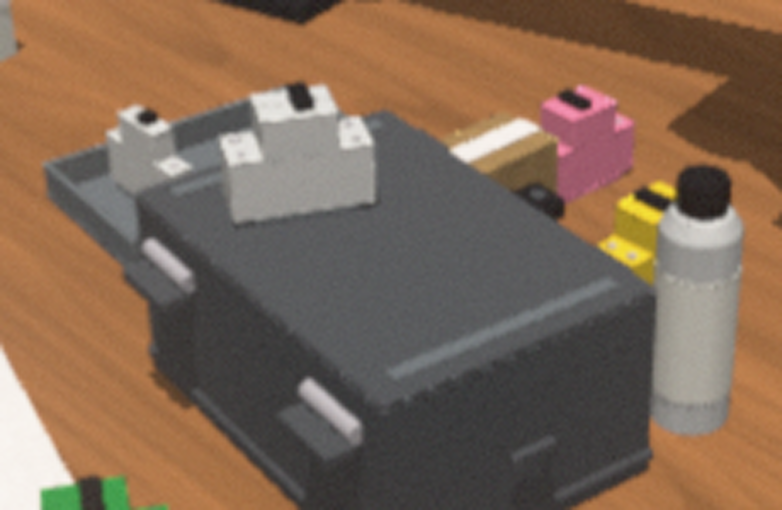

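The scene crop shows the breaker standing flat on the lid (toggle at scene (258,198)), the pull at (329,228), and the spare in the tray (213,204). Triangulated heights are 0.202 m for the breaker's toggle and 0.077 m for the spare's. Both match the text, and so do the case and tray sizes. Next I plan the approach.

```bash
cat >> h.py <<'E'
def plan(p1,rpy1,n,p0=None,rpy0=None):
    s=ctrl.sense()
    p0=np.array(s['tool_pos'] if p0 is None else p0); rpy0=s['tool_rot'] if rpy0 is None else rpy0
    R0=Ro.from_euler('xyz',rpy0); R1=Ro.from_euler('xyz',rpy1)
    w=(R0.inv()*R1).as_rotvec()/n
    S=sum((R0*Ro.from_rotvec(w*k)).as_matrix() for k in range(n))
    v=np.linalg.solve(S,np.array(p1)-p0)
    print(n,'x',(v/.05).round(3).tolist(),(w/.08).round(3).tolist())
def log():
    s=ctrl.sense()
    with open('log.txt','a') as f: f.write(repr([list(map(float,s[k])) for k in('joint_pos','tool_pos','tool_rot')])+'\n')
    print('t',round(s['t'],2),'p',np.round(s['tool_pos'],4),'r',np.round(s['tool_rot'],3),'q',np.round(s['joint_pos'],3),'F',np.round(s['wrist_force'],1),'op',round(s['opening'],4),'g',np.round(s['gripper_force'],1))
E
python3 - <<'E'
from h import *
log(); plan([.58,-.115,.30],[np.pi,0,-.457],18)
E
```

```text
t 0.15 p [ 0.2529 -0.5983  0.2304] r [-3.14 -0.    0.4 ] q [-1.345  0.246  1.559 -0.     1.339 -0.174] F [ 0.7 -0.3 -0.1] op 0.0848 g 0.0
18 x [0.372, -0.556, -0.077] [-0.001, 0.0, 0.595]
```

Emit:
carry_out:
  moves:
    - [1, 0.372, -0.556, -0.077, 0, 0, 0.595]
    - [1, 0.372, -0.556, -0.077, 0, 0, 0.595]
    - [1, 0.372, -0.556, -0.077, 0, 0, 0.595]
    - [1, 0.372, -0.556, -0.077, 0, 0, 0.595]
    - [1, 0.372, -0.556, -0.077, 0, 0, 0.595]
    - [1, 0.372, -0.556, -0.077, 0, 0, 0.595]
    - [1, 0.372, -0.556, -0.077, 0, 0, 0.595]
    - [1, 0.372, -0.556, -0.077, 0, 0, 0.595]
    - [1, 0.372, -0.556, -0.077, 0, 0, 0.595]
    - [1, 0.372, -0.556, -0.077, 0, 0, 0.595]
    - [1, 0.372, -0.556, -0.077, 0, 0, 0.595]
    - [1, 0.372, -0.556, -0.077, 0, 0, 0.595]
    - [1, 0.372, -0.556, -0.077, 0, 0, 0.595]
    - [1, 0.372, -0.556, -0.077, 0, 0, 0.595]
    - [1, 0.372, -0.556, -0.077, 0, 0, 0.595]
    - [1, 0.372, -0.556, -0.077, 0, 0, 0.595]
    - [1, 0.372, -0.556, -0.077, 0, 0, 0.595]
    - [1, 0.372, -0.556, -0.077, 0, 0, 0.595]
    - [1, 0, 0, 0, 0, 0, 0]

```text
t: 2.52
tool_pos: [0.5809, -0.1139, 0.3003]
tool_rot: [-3.142, 0.0, -0.454]
wrist_force: [0.5, -0.1, 0.8]
opening: 0.0853
gripper_force: 0.0
```

```bash
python3 - <<'E'
from h import *
import pickle
log(); f=grab('wrist'); save(f,'w1.png'); pickle.dump(f,open('w1.pkl','wb'))
E
```

```text
t 2.52 p [ 0.5809 -0.1139  0.3003] r [-3.142  0.    -0.454] q [-0.385  0.061  1.637  0.     1.444  1.64 ] F [ 0.5 -0.1  0.8] op 0.0853 g 0.0
```

View pics/w1.png

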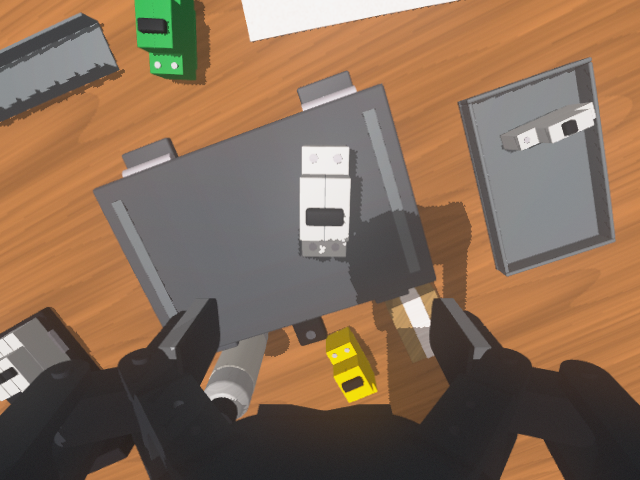

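The wrist view shows the breaker nearly aligned with the tool. Its far end top edge runs (302,147)–(349,147), its near end (302,256)–(348,257), and the toggle is at (324,217). The pull is at (309,330).

```bash
python3 - <<'E'
from h import *
import pickle
f=pickle.load(open('w1.pkl','rb')); t=pickle.load(open('top.pkl','rb'))
B=onz(f,[(302,147),(349,147),(348,257),(302,257)],.174);print(B.round(4).tolist(),B.mean(0).round(4))
a=(B[0]+B[1]-B[2]-B[3]);print('yaw',np.arctan2(a[1],a[0]),[np.linalg.norm(B[i]-B[i-1]).round(4) for i in range(4)])
for n,w,p in [('tog',(324.5,217),(328,179)),('farL',(302,147),(334,115)),('farR',(349,147),(378,133)),('pull',(311,335),(212,360))]:
    x,e=tri([f,t],[w,np.array(p)/3+[280,160]-.33]); print(n,x.round(4),np.round(e,4))
print('pull',onz(f,[(311,335)],.119))
# forward kinematics fit
from scipy.optimize import least_squares
D=[eval(l) for l in open('log.txt')]
c=B.mean(0)
plan([.5985,-.1225,.215],[np.pi,0,-.454],6); 
E
```

```text
[[0.6449, -0.1259, 0.174], [0.6298, -0.1566, 0.174], [0.5534, -0.1202, 0.174], [0.5694, -0.0874, 0.174]] [ 0.5994 -0.1225  0.174 ]
yaw -0.4585884035088128 [np.float64(0.0847), np.float64(0.0342), np.float64(0.0847), np.float64(0.0365)]
tog [ 0.5958 -0.1207  0.1999] [0.0005 0.0005]
farL [ 0.6443 -0.1268  0.1774] [0.0009 0.0009]
farR [ 0.6303 -0.1565  0.1839] [0.0003 0.0003]
pull [ 0.4775 -0.0471  0.124 ] [0.0001 0.0001]
pull [[ 0.47477914 -0.04558068  0.119     ]]
6 x [0.067, -0.003, 0.284] [0.001, 0.002, -0.003]
```

Emit:
carry_out:
  moves:
    - [1, 0.067, -0.003, 0.284, 0, 0, 0]
    - [1, 0.067, -0.003, 0.284, 0, 0, 0]
    - [1, 0.067, -0.003, 0.284, 0, 0, 0]
    - [1, 0.067, -0.003, 0.284, 0, 0, 0]
    - [1, 0.067, -0.003, 0.284, 0, 0, 0]
    - [1, 0.067, -0.003, 0.284, 0, 0, 0]
    - [1, 0, 0, 0.44, 0, 0, 0]
    - [1, 0, 0, 0.44, 0, 0, 0]
    - [1, 0, 0, 0.44, 0, 0, 0]
    - [1, 0, 0, 0, 0, 0, 0]
    - [0, 0, 0, 0, 0, 0, 0]
    - [0, 0, 0, 0, 0, 0, 0]
    - [0, 0, 0, 0, 0, 0, 0]
    - [0, 0, 0, 0, 0, 0, 0]
  grip_force: 40

```text
t: 4.32
tool_pos: [0.5991, -0.1233, 0.1506]
tool_rot: [-3.141, -0.002, -0.457]
wrist_force: [0.0, 0.8, 3.4]
opening: 0.0345
gripper_force: 41.2
```

```bash
python3 - <<'E'
from h import *
log()
# tray frame target: u=-0.036, v=-0.003
c=np.array([.4924,-.3544]); a=-.122; U=np.array([np.cos(a),np.sin(a)]); V=np.array([-U[1],U[0]])
g=c-.036*U-.003*V; print(g)
p=ctrl.sense()['tool_pos']
plan([p[0],p[1],.20],[np.pi,0,-.4545],4)
plan([*g,.16],[np.pi,0,-1.65],18,[p[0],p[1],.20],[np.pi,0,-.4545])
E
```

```text
t 4.33 p [ 0.5991 -0.1233  0.1506] r [-3.141e+00 -2.000e-03 -4.570e-01] q [-0.388  0.239  1.72   0.     1.181  1.64 ] F [0.  0.8 3.4] op 0.0345 g 41.2
[ 0.45630249 -0.35299659]
4 x [0.0, -0.0, -0.247] [-0.001, -0.006, -0.008]
18 x [0.142, 0.286, 0.044] [0.0, -0.0, 0.83]
```

Emit:
carry_out:
  moves:
    - [0, 0, 0, -0.25, 0, 0, 0]
    - [0, 0, 0, -0.25, 0, 0, 0]
    - [0, 0, 0, -0.25, 0, 0, 0]
    - [0, 0, 0, -0.25, 0, 0, 0]

```text
t: 4.82
tool_pos: [0.5985, -0.1231, 0.2004]
tool_rot: [-3.142, -0.0, -0.457]
wrist_force: [0.2, 0.2, -1.9]
opening: 0.0346
gripper_force: 40.5
```

Emit:
carry_out:
  moves:
    - [0, 0.142, 0.286, 0.044, 0, 0, 0.83]
    - [0, 0.142, 0.286, 0.044, 0, 0, 0.83]
    - [0, 0.142, 0.286, 0.044, 0, 0, 0.83]
    - [0, 0.142, 0.286, 0.044, 0, 0, 0.83]
    - [0, 0.142, 0.286, 0.044, 0, 0, 0.83]
    - [0, 0.142, 0.286, 0.044, 0, 0, 0.83]
    - [0, 0.142, 0.286, 0.044, 0, 0, 0.83]
    - [0, 0.142, 0.286, 0.044, 0, 0, 0.83]
    - [0, 0.142, 0.286, 0.044, 0, 0, 0.83]
    - [0, 0.142, 0.286, 0.044, 0, 0, 0.83]
    - [0, 0.142, 0.286, 0.044, 0, 0, 0.83]
    - [0, 0.142, 0.286, 0.044, 0, 0, 0.83]
    - [0, 0.142, 0.286, 0.044, 0, 0, 0.83]
    - [0, 0.142, 0.286, 0.044, 0, 0, 0.83]
    - [0, 0.142, 0.286, 0.044, 0, 0, 0.83]
    - [0, 0.142, 0.286, 0.044, 0, 0, 0.83]
    - [0, 0.142, 0.286, 0.044, 0, 0, 0.83]
    - [0, 0.142, 0.286, 0.044, 0, 0, 0.83]
    - [0, 0, 0, 0, 0, 0, 0]

```text
t: 7.2
tool_pos: [0.4541, -0.3526, 0.1601]
tool_rot: [-3.142, 0.0, -1.653]
wrist_force: [-0.5, 0.6, -2.6]
opening: 0.0348
gripper_force: 40.6
```

```bash
python3 - <<'E'
from h import *
import pickle
log(); f=grab('wrist'); save(f,'w2.png'); pickle.dump(f,open('w2.pkl','wb'))
c=np.array([.4924,-.3544]); a=-.122; U=np.array([np.cos(a),np.sin(a)]); V=np.array([-U[1],U[0]])
# triangulation helper: where tray corners should project
print(proj(f,[[*(c+su*.11*U+sv*.07*V),.03] for su,sv in((1,1),(1,-1),(-1,-1),(-1,1))]).round(0).tolist())
E
```

```text
t 7.2 p [ 0.4541 -0.3526  0.1601] r [-3.142  0.    -1.653] q [-0.858  0.146  1.808  0.     1.187  2.366] F [-0.5  0.6 -2.6] op 0.0348 g 40.6
[[147.0, 304.0], [128.0, 132.0], [426.0, 143.0], [406.0, 314.0]]
```

View pics/w2.png

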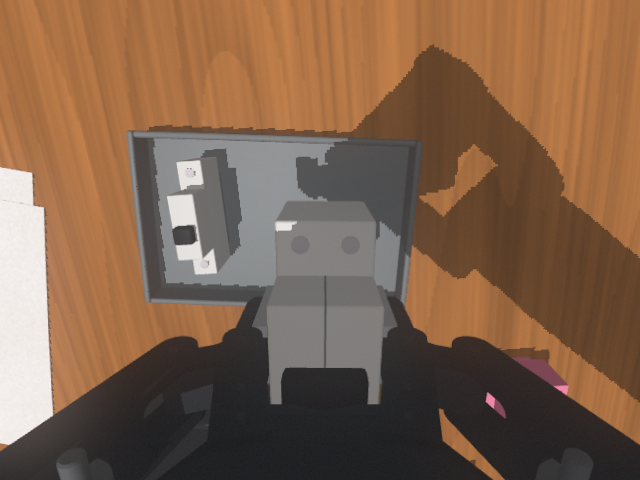

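The breaker hangs upright in the grip, and the tray corners at (130,132), (420,142) and (150,300) fall where predicted. The spare is at (195,220) with clear room beside it. I lower now.

Emit:
carry_out:
  moves:
    - [0, 0, 0, 0.44, 0, 0, 0]
    - [0, 0, 0, 0.44, 0, 0, 0]
    - [0, 0, 0, 0.44, 0, 0, 0]
    - [0, 0, 0, 0.44, 0, 0, 0]
    - [0, 0, 0, 0.44, 0, 0, 0]
    - [0, 0, 0, 0.12, 0, 0, 0]
    - [0, 0, 0, 0.1, 0, 0, 0]
    - [0, 0, 0, 0.08, 0, 0, 0]
    - [0, 0, 0, 0.06, 0, 0, 0]
    - [0, 0, 0, 0.04, 0, 0, 0]
    - [0, 0, 0, 0.04, 0, 0, 0]
    - [0, 0, 0, 0, 0, 0, 0]

```text
t: 8.75
tool_pos: [0.4545, -0.3523, 0.0277]
tool_rot: [3.141, 0.0, -1.652]
wrist_force: [-0.0, -0.1, -3.2]
opening: 0.0346
gripper_force: 40.6
```

Emit:
carry_out:
  moves:
    - [0, 0, 0, 0.03, 0, 0, 0]
    - [0, 0, 0, 0.02, 0, 0, 0]
    - [0, 0, 0, 0, 0, 0, 0]

```text
t: 9.12
tool_pos: [0.4547, -0.3524, 0.0256]
tool_rot: [3.142, -0.0, -1.652]
wrist_force: [-1.2, 1.5, 0.2]
opening: 0.0345
gripper_force: 40.9
```

Emit:
carry_out:
  moves:
    - [0.6, 0, 0, 0, 0, 0, 0]
    - [0.8, 0, 0, 0, 0, 0, 0]
    - [0.8, 0, 0, 0, 0, 0, 0]
    - [0.8, 0, 0, -0.3, 0, 0, 0]
    - [0.8, 0, 0, -0.6, 0, 0, 0]
    - [0.8, 0, 0, -1, 0, 0, 0]
    - [0.8, 0, 0, -1, 0, 0, 0]
    - [0.8, 0, 0, -1, 0, 0, 0]

```text
t: 10.12
tool_pos: [0.4546, -0.3523, 0.2232]
tool_rot: [-3.14, -0.001, -1.652]
wrist_force: [0.7, 0.1, -0.1]
opening: 0.0684
gripper_force: 0.0
```

```bash
python3 - <<'E'
from h import *
import pickle
log(); f=grab('wrist'); cv2.imwrite('pics/w3.png',cv2.cvtColor(f['img'],cv2.COLOR_RGB2BGR))
# pull estimates
a=-.122; U=np.array([np.cos(a),np.sin(a)]); c=np.array([.585,-.0615])
print('pull from lid centre',c-.107*U, 'hinge',c+.092*U)
plan([.44,-.05,.22],[np.pi,0,-.122],20)
E
```

```text
t 10.12 p [ 0.4546 -0.3523  0.2232] r [-3.140e+00 -1.000e-03 -1.652e+00] q [-0.856  0.078  1.761  0.     1.301  2.367] F [ 0.7  0.1 -0.1] op 0.0684 g 0.0
pull from lid centre [ 0.47879531 -0.04847836] hinge [ 0.67631618 -0.07269618]
20 x [-0.281, -0.188, 0.01] [-0.0, -0.01, -0.956]
```

View pics/w3.png

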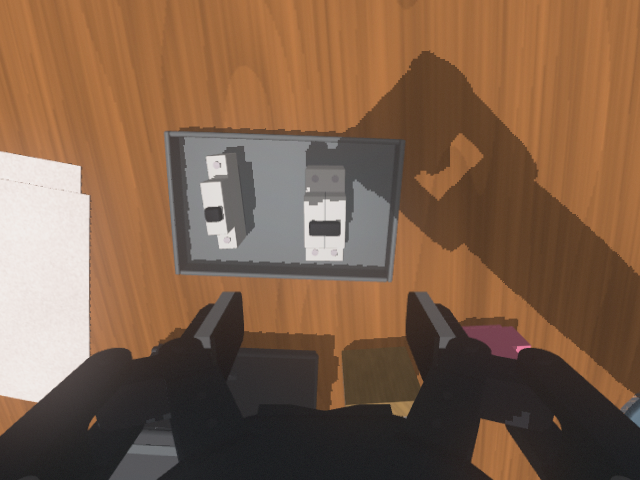

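The wrist view shows the breaker standing upright in the tray at (325,225), parallel to the untouched spare at (220,205). Next is the lid pull.

Emit:
carry_out:
  moves:
    - [0.8, -0.281, -0.188, 0.01, 0, -0.01, -0.956]
    - [0.8, -0.281, -0.188, 0.01, 0, -0.01, -0.956]
    - [0.8, -0.281, -0.188, 0.01, 0, -0.01, -0.956]
    - [0.8, -0.281, -0.188, 0.01, 0, -0.01, -0.956]
    - [0.8, -0.281, -0.188, 0.01, 0, -0.01, -0.956]
    - [0.8, -0.281, -0.188, 0.01, 0, -0.01, -0.956]
    - [0.8, -0.281, -0.188, 0.01, 0, -0.01, -0.956]
    - [0.8, -0.281, -0.188, 0.01, 0, -0.01, -0.956]
    - [0.8, -0.281, -0.188, 0.01, 0, -0.01, -0.956]
    - [0.8, -0.281, -0.188, 0.01, 0, -0.01, -0.956]
    - [0.8, -0.281, -0.188, 0.01, 0, -0.01, -0.956]
    - [0.8, -0.281, -0.188, 0.01, 0, -0.01, -0.956]
    - [0.8, -0.281, -0.188, 0.01, 0, -0.01, -0.956]
    - [0.8, -0.281, -0.188, 0.01, 0, -0.01, -0.956]
    - [0.8, -0.281, -0.188, 0.01, 0, -0.01, -0.956]
    - [0.8, -0.281, -0.188, 0.01, 0, -0.01, -0.956]
    - [0.8, -0.281, -0.188, 0.01, 0, -0.01, -0.956]
    - [0.8, -0.281, -0.188, 0.01, 0, -0.01, -0.956]
    - [0.8, -0.281, -0.188, 0.01, 0, -0.01, -0.956]
    - [0.6, -0.281, -0.188, 0.01, 0, -0.01, -0.956]

```text
t: 12.68
tool_pos: [0.4373, -0.0462, 0.2135]
tool_rot: [-3.132, 0.009, -0.12]
wrist_force: [-0.1, 0.4, 0.6]
opening: 0.0523
gripper_force: 0.0
```

```bash
cat > fk.py <<'E'
from h import *
from scipy.optimize import least_squares
D=[eval(l) for l in open('log.txt')]
def fk(p,q):
    # q1 yaw, lateral offset d, shoulder height h, upper a2, forearm a3 (angle off), tool L ; q4 = forearm roll
    h,a1,a2,a3,e,d,L=p
    R=Ro.from_euler('z',q[0]); P=np.array([a1,0,h])+0
    R2=R*Ro.from_euler('y',q[1]); 
    R3=R2*Ro.from_euler('y',q[2]); R4=R3*Ro.from_euler('z',q[3]); R5=R4*Ro.from_euler('y',q[4]); R6=R5*Ro.from_euler('z',q[5])
    return R.apply(P)+R2.apply([0,0,a2])+R3.apply([e,d,a3])+R5.apply([0,0,L]),R6
if __name__=='__main__':
    r=least_squares(lambda p:np.concatenate([fk(p,x[0])[0]-x[1] for x in D]),[.3,0,.4,.4,0,.11,.25])
    print(r.x.round(4),np.abs(r.fun).max())
    for x in D: print((fk(r.x,x[0])[1].inv()*Ro.from_euler('xyz',x[2])).as_rotvec().round(3))
E
python3 - <<'E'
from h import *
log(); f=grab('wrist')
pm=np.array([.4785,-.0475]); a=-.122;U=np.array([np.cos(a),np.sin(a)]);V=np.array([-U[1],U[0]])
c=proj(f,[[*(pm+s*.0155*U+t*.015*V),.119] for s,t in((1,1),(1,-1),(-1,-1),(-1,1))]); print(c.round(1).tolist())
x0,y0=(c.min(0)-25).astype(int);x1,y1=(c.max(0)+25).astype(int)
w=f['img'][y0:y1,x0:x1]; print(x0,y0,w.shape)
sat=w.max(2).astype(int)
m=(sat<52)
for r in sat[::4,::4]: print(' '.join('%3d'%v for v in r))
plan([.473,-.047,.20],[np.pi,0,-.122],3)
E
python3 fk.py
```

```text
t 12.68 p [ 0.4373 -0.0462  0.2135] r [-3.132  0.009 -0.12 ] q [-0.368 -0.251  2.086  0.007  1.318  1.32 ] F [-0.1  0.4  0.6] op 0.0523 g 0.0
[[298.4, 157.6], [344.8, 157.7], [344.0, 204.9], [299.2, 204.8]]
273 132 (97, 96, 3)
118 118 118 117 117 118 118 116 117 117 118 118 117 117 118 117 117 118 117 117 118 118 119 118
118 116 117 118 119 118 117 118 117 119 117 117 116 116 117 116 117 117 116 116 117 117 117 117
116 118 117 117 118 117 118 117 118 115 116 117 117 117 117 117 116 116 117 117 117 117 116 117
118 117 118 117 118 117 117 117 117 117 117 116 116 117 117 117 118 117 117 117 116 117 117 117
117 118 117 118 118 117 118 117 118 116 116 116 116 116 117 117 116 117 117 117 117 117 117 118
102 102 101 102 104 103 103 102 102 101 103 103  83 103 102 102 103 104 103 104  99  90 104 106
125 126 125 126 126 126  60  70  82  82  82  77  62  63  68  68  77  61 124 124 125 124 124 125
126 126 128 128 130 130  62  84  82  81  80  79  81  79  78  78  80  63 122 123 124 125 126 127
131 131 131 130 129 127  66  83  81  82  81  79  80  78  76  79  78  63 127 127 128 129 131 131
214 214 1
[... 1082 characters left out ...]
 215 215 216 217 216 215 215 213 212 211 209 209 207 211 212
214 215 216 216 217 217 217 217 214 211 207 201 211 208 206 204 203 203 202 202 204 203 204 202
215 212 206 202 200 200 201 202 204 206 209 208 211 210 210 208 207 205 203 203 203 202 201 203
206 210 211 213 214 214 214 214 212 210 208 208 206 206 205 205 206 207 204 206 205 206 204 170
215 213 213 212 211 210 211 209 210 211 208 211 210 210 209 211 209 206 204 209 209 207 126 125
3 x [0.246, -0.015, 0.086] [-0.044, 0.043, 0.019]
[ 0.2735 -0.      0.4198  0.5688  0.0662  0.1126  0.2542] 9.988984639441867e-10
[0.    0.    1.571]
[0.    0.    1.571]
[0.    0.    1.571]
[ 0.    -0.     1.571]
[-0.    -0.     1.571]
[0.    0.    1.571]
```

The fitted kinematics match exactly. I descend onto the pull while checking reach for the later tilted tab pose.

```bash
cat > ik.py <<'E'
from fk import *
PR=[.2735,0,.4198,.5688,.0662,.1126,.2542]
PR=least_squares(lambda p:np.concatenate([fk(p,x[0])[0]-x[1] for x in D]),PR).x
lo=np.array([-3.13,-1.02,.13,-.95,.21,-2.74]);hi=np.array([3.13,2.26,2.54,4.09,2.88,2.74])
RT=Ro.from_euler('z',np.pi/2)
def ik(p,rpy,q0):
    R=Ro.from_euler('xyz',rpy)
    def e(q):
        x,r=fk(PR,q); return np.r_[(x-p)*5,((r*RT).inv()*R).as_rotvec()]
    s=least_squares(e,np.clip(q0,lo+.01,hi-.01),bounds=(lo,hi)); return s.x,np.abs(s.fun).max()
E
python3 - <<'E'
from ik import *
q=ctrl.sense()['joint_pos']
c=np.array([.5857,-.0608]);U=np.array([np.cos(.122),-np.sin(.122)])
for yo in (0,):
  for a in (30,40,50,60):
    for (tx,tz,n) in((.076,.074,'start'),(.034,.138,'end')):
      for q0 in (q,np.array([-.2,.3,2.,3.1,.4,-1.8])):
        s,e=ik(np.r_[c+tx*U,tz],[np.pi,-np.radians(a),-.122],q0); print(a,n,s.round(2),round(e,4))
plan([.475,-.046,.102],[np.pi,0,-.122],8)
E
```

```text
30 start [-0.31  0.25  1.95  0.22  0.44  1.2 ] 0.0
30 start [-0.31  0.25  1.95  0.22  0.44  1.2 ] 0.0
30 end [-0.33  0.04  2.04  0.2   0.56  1.22] 0.0
30 end [-0.33  0.04  2.04  0.2   0.56  1.22] 0.0
40 start [-0.33  0.22  2.04  0.61  0.23  0.82] 0.0
40 start [-0.33  0.22  2.04  0.61  0.23  0.82] 0.0
40 end [-0.35  0.    2.13  0.43  0.35  0.99] 0.0
40 end [-0.35  0.    2.13  0.43  0.35  0.99] 0.0
50 start [-0.35  0.23  2.12  1.94  0.21 -0.53] 0.0178
50 start [-0.35  0.23  2.12  1.94  0.21 -0.53] 0.0178
50 end [-0.37 -0.01  2.22  1.19  0.21  0.23] 0.0074
50 end [-0.37 -0.01  2.22  1.19  0.21  0.23] 0.0074
60 start [-0.35  0.27  2.17  2.59  0.39 -1.17] 0.0
60 start [-0.35  0.27  2.17  2.59  0.39 -1.17] 0.0
60 end [-0.38  0.02  2.28  2.27  0.29 -0.85] 0.0
60 end [-0.38  0.02  2.28  2.27  0.29 -0.85] 0.0
8 x [0.098, -0.008, 0.277] [-0.016, 0.016, 0.007]
```

Emit:
carry_out:
  moves:
    - [0.6, 0.098, -0.008, 0.277, -0.016, 0.016, 0.007]
    - [0.6, 0.098, -0.008, 0.277, -0.016, 0.016, 0.007]
    - [0.6, 0.098, -0.008, 0.277, -0.016, 0.016, 0.007]
    - [0.6, 0.098, -0.008, 0.277, -0.016, 0.016, 0.007]
    - [0.6, 0.098, -0.008, 0.277, -0.016, 0.016, 0.007]
    - [0.6, 0.098, -0.008, 0.277, -0.016, 0.016, 0.007]
    - [0.6, 0.098, -0.008, 0.277, -0.016, 0.016, 0.007]
    - [0.6, 0.098, -0.008, 0.277, -0.016, 0.016, 0.007]
    - [0.6, 0, 0, 0, 0, 0, 0]
    - [0.4, 0, 0, 0, 0, 0, 0]
    - [0, 0, 0, 0, 0, 0, 0]
    - [0, 0, 0, 0, 0, 0, 0]
    - [0, 0, 0, 0, 0, 0, 0]
  grip_force: 30

```text
t: 14.35
tool_pos: [0.4767, -0.0466, 0.1024]
tool_rot: [-3.14, -0.001, -0.127]
wrist_force: [1.5, 5.3, -0.0]
opening: 0.0295
gripper_force: 32.8
```

```bash
python3 - <<'E'
from h import *
log(); s=ctrl.sense(); p=np.array(s['tool_pos'])
U=np.array([np.cos(.122),-np.sin(.122)]); h=np.array([.677,-.072])
d=(p[:2]-h); print('along U',d@U,'across',d@[-U[1],U[0]])
r0=d@U; z0=.012
G=lambda t:np.array([r0*np.cos(t)+z0*np.sin(t),-r0*np.sin(t)+z0*np.cos(t)])
th=np.r_[np.linspace(0,.1,5),np.linspace(.155,1.5,26),np.linspace(1.53,1.6,4)]
g=np.array([G(t) for t in th]); dd=np.diff(g,axis=0)/.05
print(len(dd)); print([[0,round(a,3),0,round(-b,3),0,0,0] for a,b in dd])
E
```

```text
t 14.35 p [ 0.4767 -0.0466  0.1024] r [-3.14e+00 -1.00e-03 -1.27e-01] q [-3.360e-01  5.000e-03  2.079e+00  2.000e-03  1.057e+00  1.361e+00] F [ 1.5  5.3 -0. ] op 0.0295 g 32.8
along U -0.20192408411012652 across 0.000813869857194749
34
[[0, np.float64(0.007), 0, np.float64(-0.101), 0, 0, 0], [0, np.float64(0.01), 0, np.float64(-0.101), 0, 0, 0], [0, np.float64(0.012), 0, np.float64(-0.1), 0, 0, 0], [0, np.float64(0.015), 0, np.float64(-0.1), 0, 0, 0], [0, np.float64(0.041), 0, np.float64(-0.219), 0, 0, 0], [0, np.float64(0.052), 0, np.float64(-0.211), 0, 0, 0], [0, np.float64(0.063), 0, np.float64(-0.208), 0, 0, 0], [0, np.float64(0.074), 0, np.float64(-0.205), 0, 0, 0], [0, np.float64(0.085), 0, np.float64(-0.2), 0, 0, 0], [0, np.float64(0.096), 0, np.float64(-0.195), 0, 0, 0], [0, np.float64(0.106), 0, np.float64(-0.19), 0, 0, 0], [0, np.float64(0.116), 0, np.float64(-0.184), 0, 0, 0], [0, np.float64(0.126), 0, np.float64(-0.177), 0, 0, 0], [0, np.float64(0.135), 0, np.float64(-0.17), 0, 0, 0], [0, np.float64(0.144), 0, np.float64(-0.163), 0, 0, 0], [0, np.float64(0.153), 0, np.flo
[... 324 characters left out ...]
), 0, np.float64(-0.098), 0, 0, 0], [0, np.float64(0.199), 0, np.float64(-0.088), 0, 0, 0], [0, np.float64(0.204), 0, np.float64(-0.077), 0, 0, 0], [0, np.float64(0.207), 0, np.float64(-0.066), 0, 0, 0], [0, np.float64(0.211), 0, np.float64(-0.055), 0, 0, 0], [0, np.float64(0.213), 0, np.float64(-0.043), 0, 0, 0], [0, np.float64(0.215), 0, np.float64(-0.032), 0, 0, 0], [0, np.float64(0.217), 0, np.float64(-0.02), 0, 0, 0], [0, np.float64(0.217), 0, np.float64(-0.008), 0, 0, 0], [0, np.float64(0.121), 0, np.float64(0.0), 0, 0, 0], [0, np.float64(0.094), 0, np.float64(0.003), 0, 0, 0], [0, np.float64(0.094), 0, np.float64(0.005), 0, 0, 0], [0, np.float64(0.094), 0, np.float64(0.007), 0, 0, 0]]
```

Emit:
carry_out:
  moves:
    - [0, 0.007, 0, -0.1, 0, 0, 0]
    - [0, 0.01, 0, -0.1, 0, 0, 0]
    - [0, 0.012, 0, -0.1, 0, 0, 0]
    - [0, 0.015, 0, -0.1, 0, 0, 0]
    - [0, 0.041, 0, -0.219, 0, 0, 0]
    - [0, 0.052, 0, -0.211, 0, 0, 0]
    - [0, 0.063, 0, -0.208, 0, 0, 0]
    - [0, 0.074, 0, -0.205, 0, 0, 0]
    - [0, 0.085, 0, -0.2, 0, 0, 0]
    - [0, 0.096, 0, -0.195, 0, 0, 0]

```text
t: 15.6
tool_pos: [0.4991, -0.0494, 0.1835]
tool_rot: [-3.14, -0.001, -0.127]
wrist_force: [5.6, 3.7, -6.6]
opening: 0.0291
gripper_force: 31.3
```

Emit:
carry_out:
  moves:
    - [0, 0.106, 0, -0.19, 0, 0, 0]
    - [0, 0.116, 0, -0.184, 0, 0, 0]
    - [0, 0.126, 0, -0.177, 0, 0, 0]
    - [0, 0.135, 0, -0.17, 0, 0, 0]
    - [0, 0.144, 0, -0.163, 0, 0, 0]
    - [0, 0.153, 0, -0.155, 0, 0, 0]
    - [0, 0.161, 0, -0.146, 0, 0, 0]
    - [0, 0.169, 0, -0.138, 0, 0, 0]
    - [0, 0.176, 0, -0.128, 0, 0, 0]
    - [0, 0.182, 0, -0.119, 0, 0, 0]
    - [0, 0.189, 0, -0.109, 0, 0, 0]
    - [0, 0.194, 0, -0.098, 0, 0, 0]

```text
t: 17.1
tool_pos: [0.5903, -0.061, 0.2723]
tool_rot: [-3.14, 0.003, -0.127]
wrist_force: [-0.9, 5.1, -3.5]
opening: 0.0297
gripper_force: 30.1
```

Emit:
carry_out:
  moves:
    - [0, 0.199, 0, -0.088, 0, 0, 0]
    - [0, 0.204, 0, -0.077, 0, 0, 0]
    - [0, 0.207, 0, -0.066, 0, 0, 0]
    - [0, 0.211, 0, -0.055, 0, 0, 0]
    - [0, 0.213, 0, -0.043, 0, 0, 0]
    - [0, 0.215, 0, -0.032, 0, 0, 0]
    - [0, 0.216, 0, -0.02, 0, 0, 0]
    - [0, 0.2, 0, -0.008, 0, 0, 0]
    - [0, 0.12, 0, 0, 0, 0, 0]
    - [0, 0.094, 0, 0.003, 0, 0, 0]
    - [0, 0, 0, 0, 0, 0, 0]

```text
t: 18.48
tool_pos: [0.6842, -0.0729, 0.293]
tool_rot: [-3.14, -0.0, -0.126]
wrist_force: [0.0, 5.0, 2.0]
opening: 0.0288
gripper_force: 29.9
```

Emit:
carry_out:
  moves:
    - [0, 0.094, 0, 0.005, 0, 0, 0]
    - [0, 0.08, 0, 0.006, 0, 0, 0]
    - [0, 0.06, 0, 0.006, 0, 0, 0]
    - [0, 0.04, 0, 0.005, 0, 0, 0]
    - [0, 0, 0, 0, 0, 0, 0]

```text
t: 19.1
tool_pos: [0.6979, -0.0747, 0.2923]
tool_rot: [-3.14, -0.001, -0.126]
wrist_force: [0.3, 5.6, 2.1]
opening: 0.0292
gripper_force: 29.8
```

Emit:
carry_out:
  moves:
    - [0, 0.03, 0, 0.003, 0, 0, 0]
    - [0, 0.03, 0, 0.003, 0, 0, 0]
    - [0, 0, 0, 0, 0, 0, 0]

```text
t: 19.48
tool_pos: [0.7009, -0.0751, 0.2921]
tool_rot: [-3.14, -0.001, -0.126]
wrist_force: [0.1, 5.0, 2.7]
opening: 0.0291
gripper_force: 29.9
```

Emit:
carry_out:
  moves:
    - [0, 0.03, 0, 0.003, 0, 0, 0]
    - [0, 0.03, 0, 0.003, 0, 0, 0]
    - [0, 0, 0, 0, 0, 0, 0]

```text
t: 19.85
tool_pos: [0.7038, -0.0754, 0.2918]
tool_rot: [-3.14, -0.001, -0.126]
wrist_force: [-0.7, 5.4, 2.2]
opening: 0.0293
gripper_force: 29.8
```

Emit:
carry_out:
  moves:
    - [0, 0.02, 0, 0, 0, 0, 0]
    - [0.4, 0, 0, 0, 0, 0, 0]
    - [0.6, 0, 0, 0, 0, 0, 0]
    - [0.6, 0, 0, 0, 0, 0, 0]
    - [0.6, 0, 0, -0.5, 0, 0, 0]
    - [0.6, 0, 0, -1, 0, 0, 0]
    - [0.6, 0, 0, -1, 0, 0, 0]
    - [0.6, -1, 0, -0.6, 0, 0, 0]
    - [0.6, -1, 0, 0, 0, 0, 0]
    - [0.6, -1, 0, 0, 0, 0, 0]
    - [0.6, -1, 0, 0, 0, 0, 0]
    - [0.6, -1, 0, 0, 0, 0, 0]
    - [0.6, 0, 0, 0, 0, 0, 0]

```text
t: 21.48
tool_pos: [0.4544, -0.0446, 0.4461]
tool_rot: [3.14, -0.003, -0.128]
wrist_force: [-0.1, -0.1, 0.2]
opening: 0.0512
gripper_force: 0.0
```

```bash
python3 - <<'E'
from ik import *
import pickle
log(); f=grab('top'); g=grab('scene'); w=grab('wrist'); pickle.dump((f,g,w),open('open.pkl','wb'))
c=np.array([.5857,-.0608]);U=np.array([np.cos(.122),-np.sin(.122)])
tab=np.r_[c+.071*U,.086]
for n,k in(('top',f),('scene',g),('wrist',w)): print(n,proj(k,tab).round(0))
def cr(k,s,sc):
    u,v=proj(k,tab)[0].astype(int); u=np.clip(u,s,640-s);v=np.clip(v,s,480-s); print('crop origin',u-s,v-s)
    return cv2.resize(k['img'][v-s:v+s,u-s:u+s],(390,390),interpolation=cv2.INTER_CUBIC)
im=np.hstack([cr(w,65,6),cr(g,65,6)]); cv2.imwrite('pics/open.png',cv2.cvtColor(im,cv2.COLOR_RGB2BGR))
E
```

```text
t 21.48 p [ 0.4544 -0.0446  0.4461] r [ 3.14e+00 -3.00e-03 -1.28e-01] q [-3.470e-01 -3.150e-01  1.722e+00 -1.000e-03  1.732e+00  1.352e+00] F [-0.1 -0.1  0.2] op 0.0512 g 0.0
top [[360. 200.]]
scene [[253. 270.]]
wrist [[324.  29.]]
crop origin 258 0
crop origin 188 204
```

View pics/open.png

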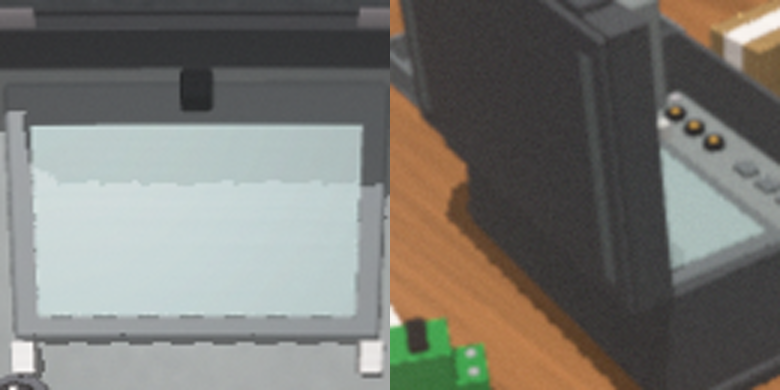

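The wrist crop shows the open case. The display is flat, with the black tab at crop (197,90), i.e. wrist (323,30), 1–2 px from prediction. The scene crop shows the lid standing upright. I now turn the tool half a turn so the camera stays clear of the compartment.

Emit:
carry_out:
  moves:
    - [0.5, 0, 0, 0, 0, 0, -0.984]
    - [0.5, 0, 0, 0, 0, 0, -0.984]
    - [0.5, 0, 0, 0, 0, 0, -0.984]
    - [0.5, 0, 0, 0, 0, 0, -0.984]
    - [0.5, 0, 0, 0, 0, 0, -0.984]
    - [0.5, 0, 0, 0, 0, 0, -0.984]
    - [0.5, 0, 0, 0, 0, 0, -0.984]
    - [0.5, 0, 0, 0, 0, 0, -0.984]
    - [0.5, 0, 0, 0, 0, 0, -0.984]
    - [0.5, 0, 0, 0, 0, 0, -0.984]
    - [0.5, 0, 0, 0, 0, 0, -0.984]
    - [0.5, 0, 0, 0, 0, 0, -0.984]
    - [0.5, 0, 0, 0, 0, 0, -0.984]
    - [0.5, 0, 0, 0, 0, 0, -0.984]
    - [0.5, 0, 0, 0, 0, 0, -0.984]
    - [0.5, 0, 0, 0, 0, 0, -0.984]
    - [0.5, 0, 0, 0, 0, 0, -0.984]
    - [0.5, 0, 0, 0, 0, 0, -0.984]
    - [0.5, 0, 0, 0, 0, 0, -0.984]
    - [0.5, 0, 0, 0, 0, 0, -0.984]

```text
t: 24.12
tool_pos: [0.4576, -0.0453, 0.4446]
tool_rot: [-3.14, -0.0, 1.45]
wrist_force: [0.2, -0.1, 0.5]
opening: 0.0427
gripper_force: 0.0
```

Emit:
carry_out:
  moves:
    - [0.5, 0, 0, 0, 0, 0, -0.984]
    - [0.5, 0, 0, 0, 0, 0, -0.984]
    - [0.5, 0, 0, 0, 0, 0, -0.984]
    - [0.5, 0, 0, 0, 0, 0, -0.984]
    - [0.5, 0, 0, 0, 0, 0, -0.984]
    - [0.5, 0, 0, 0, 0, 0, -0.984]
    - [0.5, 0, 0, 0, 0, 0, -0.984]
    - [0.5, 0, 0, 0, 0, 0, -0.984]
    - [0.5, 0, 0, 0, 0, 0, -0.984]
    - [0.5, 0, 0, 0, 0, 0, -0.984]
    - [0.5, 0, 0, 0, 0, 0, -0.984]
    - [0.5, 0, 0, 0, 0, 0, -0.984]
    - [0.5, 0, 0, 0, 0, 0, -0.984]
    - [0.5, 0, 0, 0, 0, 0, -0.984]
    - [0.5, 0, 0, 0, 0, 0, -0.984]
    - [0.5, 0, 0, 0, 0, 0, -0.984]
    - [0.5, 0, 0, 0, 0, 0, -0.984]
    - [0.5, 0, 0, 0, 0, 0, -0.984]
    - [0.5, 0, 0, 0, 0, 0, -0.984]
    - [0.5, 0, 0, 0, 0, 0, -0.984]

```text
t: 26.62
tool_pos: [0.4576, -0.0453, 0.4446]
tool_rot: [3.142, -0.002, 3.024]
wrist_force: [0.2, -0.2, -0.2]
opening: 0.0426
gripper_force: 0.0
```

```bash
python3 - <<'E'
from ik import *
log(); q=ctrl.sense()['joint_pos']
c=np.array([.5877,-.061]);U=np.array([np.cos(.122),-np.sin(.122)]); a=np.radians(35)
rpy=(Ro.from_euler('xyz',[np.pi,-a,-.122])*Ro.from_euler('z',np.pi)).as_euler('xyz'); print('rpy',rpy)
zt=np.array([U[0]*np.sin(a),U[1]*np.sin(a),-np.cos(a)])
aim=np.r_[c+.070*U,.062+.015]; tcp=aim+.008*zt; print('tcp',tcp)
pre=tcp-.11*zt; print('pre',pre)
for p in(pre,tcp): print(ik(p,rpy,q))
plan(pre,rpy,14)
E
```

```text
t 26.62 p [ 0.4576 -0.0453  0.4446] r [ 3.142e+00 -2.000e-03  3.024e+00] q [-0.346 -0.305  1.716 -0.     1.731 -1.8  ] F [ 0.2 -0.2 -0.2] op 0.0426 g 0.0
rpy [-3.14159265  0.61086524  3.01959265]
tcp [ 0.66173421 -0.07007725  0.07044678]
pre [ 0.59910976 -0.06239894  0.16055351]
(array([-0.34714747, -0.07169594,  2.12684617,  0.26894262,  0.50284021,
       -1.99321711]), np.float64(2.088718984230575e-09))
(array([-0.31929252,  0.24058171,  1.99388103,  0.35987978,  0.32494399,
       -2.07561897]), np.float64(1.8102351215243391e-12))
14 x [-0.084, 0.0, 0.453] [0.001, -0.547, 0.004]
```

Emit:
carry_out:
  moves:
    - [0.5, -0.084, 0, 0.453, 0, -0.547, 0]
    - [0.5, -0.084, 0, 0.453, 0, -0.547, 0]
    - [0.5, -0.084, 0, 0.453, 0, -0.547, 0]
    - [0.5, -0.084, 0, 0.453, 0, -0.547, 0]
    - [0.5, -0.084, 0, 0.453, 0, -0.547, 0]
    - [0.5, -0.084, 0, 0.453, 0, -0.547, 0]
    - [0.5, -0.084, 0, 0.453, 0, -0.547, 0]
    - [0.5, -0.084, 0, 0.453, 0, -0.547, 0]
    - [0.5, -0.084, 0, 0.453, 0, -0.547, 0]
    - [0.5, -0.084, 0, 0.453, 0, -0.547, 0]
    - [0.5, -0.084, 0, 0.453, 0, -0.547, 0]
    - [0.5, -0.084, 0, 0.453, 0, -0.547, 0]
    - [0.5, -0.084, 0, 0.453, 0, -0.547, 0]
    - [0.5, -0.084, 0, 0.453, 0, -0.547, 0]
    - [0.5, 0, 0, 0, 0, 0, 0]

```text
t: 28.5
tool_pos: [0.5979, -0.0619, 0.1586]
tool_rot: [3.14, 0.606, 3.021]
wrist_force: [-0.1, -0.5, 0.1]
opening: 0.0425
gripper_force: 0.0
```

```bash
python3 - <<'E'
from ik import *
import pickle
log(); w=grab('wrist'); pickle.dump(w,open('w5.pkl','wb'))
c=np.array([.5877,-.061]);U=np.array([np.cos(.122),-np.sin(.122)]); V=np.array([-U[1],U[0]])
for n,x,z in(('topface',.071,.086),('fronttop',.065,.086),('frontbot',.065,.062)):
    print(n,proj(w,[np.r_[c+x*U+s*.007*V,z] for s in(-1,1)]).round(1).tolist())
save(w,'w5.png')
E
```

```text
t 28.5 p [ 0.5979 -0.0619  0.1586] r [3.14  0.606 3.021] q [-0.348 -0.07   2.128  0.271  0.505 -1.997] F [-0.1 -0.5  0.1] op 0.0425 g 0.0
topface [[312.3, 252.3], [332.5, 252.3]]
fronttop [[312.1, 247.1], [332.6, 247.1]]
frontbot [[312.7, 220.8], [332.1, 220.8]]
```

View pics/w5.png

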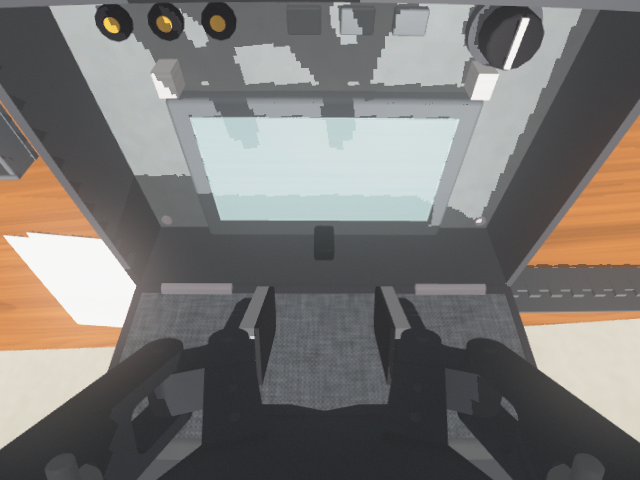

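The wrist view shows the tab at columns 314–334 and rows 226–260, centred between the fingers. It sits a few pixels off the predicted rows, so I triangulate across the two wrist views.

```bash
python3 - <<'E'
from ik import *
import pickle
_,_,w1=pickle.load(open('open.pkl','rb')); w5=pickle.load(open('w5.pkl','rb'))
g1=w1['img'].max(2).astype(int); g5=w5['img'].max(2).astype(int)
print('w1 col323',g1[16:44,321:326].mean(1).round().astype(int).tolist()); print('w1 row28',g1[26:31,312:336].mean(0).round().astype(int).tolist())
print('w5 col323',g5[215:270,321:327].mean(1).round().astype(int).tolist()); print('w5 row240',g5[236:246,306:342].mean(0).round().astype(int).tolist())
c=np.array([.5877,-.061]);U=np.array([np.cos(.122),-np.sin(.122)])
for r1 in (22.5,23.5):
  for r5 in (259,260.5):
    x,e=tri([w1,w5],[(323.3,r1),(323.8,r5)]); print('rear top edge',x.round(4),(x[:2]-c)@U,np.round(e,4))
x,e=tri([w1,w5],[(323.3,36.7),(323.8,226)]); print('front bottom',x.round(4),(x[:2]-c)@U,np.round(e,4))
E
```

```text
w1 col323 [55, 55, 56, 55, 56, 56, 57, 51, 47, 48, 49, 48, 49, 49, 50, 48, 46, 43, 43, 45, 48, 81, 93, 94, 100, 148, 206, 202]
w1 row28 [92, 92, 92, 93, 93, 88, 44, 49, 50, 49, 49, 48, 49, 49, 49, 48, 56, 82, 92, 92, 93, 92, 92, 92]
w5 col323 [207, 206, 207, 207, 211, 170, 106, 105, 106, 106, 95, 79, 73, 72, 72, 71, 70, 70, 70, 68, 69, 68, 68, 67, 66, 66, 65, 64, 64, 63, 63, 64, 63, 63, 64, 64, 62, 60, 59, 59, 58, 57, 57, 57, 58, 73, 80, 80, 80, 79, 79, 79, 78, 79, 78]
w5 row240 [86, 86, 86, 86, 86, 85, 86, 82, 67, 65, 65, 66, 66, 66, 66, 66, 66, 65, 65, 66, 66, 66, 66, 66, 66, 66, 65, 68, 80, 86, 85, 86, 86, 86, 86, 86]
rear top edge [ 0.6635 -0.0695  0.0879] 0.07625169173632328 [0.0002 0.0002]
rear top edge [ 0.663  -0.0694  0.0895] 0.07581121212865335 [0.0002 0.0002]
rear top edge [ 0.6621 -0.0693  0.0889] 0.0748359138080872 [0.0002 0.0002]
rear top edge [ 0.6616 -0.0692  0.0905] 0.07440298059078541 [0.0002 0.0002]
front bottom [ 0.6524 -0.068   0.067 ] 0.06503211492557963 [0.0001 0.0001]
```

```bash
python3 - <<'E'
from ik import *
log()
plan([.6612,-.0693,.0745],[-np.pi,.611,3.0196],8)
E
```

```text
t 28.55 p [ 0.5985 -0.0621  0.1603] r [3.141 0.609 3.022] q [-0.348 -0.072  2.128  0.271  0.505 -1.997] F [-0.8  0.3  0.1] op 0.0424 g 0.0
8 x [-0.007, 0.001, 0.266] [0.003, -0.003, 0.003]
```

Emit:
carry_out:
  moves:
    - [0.5, -0.007, 0, 0.266, 0, 0, 0]
    - [0.5, -0.007, 0, 0.266, 0, 0, 0]
    - [0.5, -0.007, 0, 0.266, 0, 0, 0]
    - [0.5, -0.007, 0, 0.266, 0, 0, 0]
    - [0.5, -0.007, 0, 0.266, 0, 0, 0]
    - [0.5, -0.007, 0, 0.266, 0, 0, 0]
    - [0.5, -0.007, 0, 0.266, 0, 0, 0]
    - [0.5, -0.007, 0, 0.266, 0, 0, 0]
    - [0.5, 0, 0, 0, 0, 0, 0]
  grip_force: 50

```text
t: 29.68
tool_pos: [0.6616, -0.0697, 0.0752]
tool_rot: [3.142, 0.611, 3.022]
wrist_force: [-0.5, 0.5, -0.3]
opening: 0.0427
gripper_force: 0.0
```

Emit:
carry_out:
  moves:
    - [0.25, 0, 0, 0, 0, 0, 0]
    - [0, 0, 0, 0, 0, 0, 0]
    - [0, 0, 0, 0, 0, 0, 0]
    - [0, 0, 0, 0, 0, 0, 0]

```text
t: 30.18
tool_pos: [0.6616, -0.0699, 0.0765]
tool_rot: [-3.141, 0.613, 3.022]
wrist_force: [-2.0, -1.9, 1.6]
opening: 0.0125
gripper_force: 50.2
```

```bash
python3 - <<'E'
from ik import *
log(); s=ctrl.sense(); p=np.array(s['tool_pos']); q=s['joint_pos']
c=np.array([.5877,-.061]);U=np.array([np.cos(.122),-np.sin(.122)])
R=Ro.from_euler('xyz',s['tool_rot']); H=np.r_[c-.030*U,.056]
G=p-.008*R.as_matrix()[:,2]; print('G case',(G[:2]-c)@U,G[2])
d=np.array([(G-H)[:2]@U,(G-H)[2]])
def pos(t): 
    x=d[0]*np.cos(t)-d[1]*np.sin(t); z=d[0]*np.sin(t)+d[1]*np.cos(t); return np.r_[(x-d[0])*U,z-d[1]]
th=np.linspace(0,.75,21)   # from 0.035 to 0.785
P=np.array([pos(t) for t in th]); D2=R.inv().apply(np.diff(P,axis=0))/.05
print(D2.round(3).tolist())
print(ik(p+P[-1],s['tool_rot'],q))
E
```

```text
t 30.18 p [ 0.6616 -0.0699  0.0765] r [-3.141  0.613  3.022] q [-0.32   0.228  1.995  0.354  0.334 -2.071] F [-2.  -1.9  1.6] op 0.0125 g 50.2
G case 0.06980280004488393 0.083061716969536
[[-0.025, 0.0, -0.073], [-0.022, 0.0, -0.074], [-0.02, 0.0, -0.075], [-0.017, 0.0, -0.076], [-0.014, 0.0, -0.076], [-0.011, 0.0, -0.077], [-0.008, 0.0, -0.077], [-0.005, 0.0, -0.077], [-0.002, 0.0, -0.078], [0.001, 0.0, -0.078], [0.004, 0.0, -0.077], [0.006, 0.0, -0.077], [0.009, 0.0, -0.077], [0.012, 0.0, -0.077], [0.015, 0.0, -0.076], [0.018, 0.0, -0.075], [0.021, 0.0, -0.075], [0.024, 0.0, -0.074], [0.026, 0.0, -0.073], [0.029, 0.0, -0.072]]
(array([-0.3389262 ,  0.01317057,  2.0950449 ,  0.29148972,  0.4483187 ,
       -2.01511464]), np.float64(4.1470771261487016e-10))
```

Emit:
carry_out:
  moves:
    - [0, -0.025, 0, -0.073, 0, 0, 0]
    - [0, -0.022, 0, -0.074, 0, 0, 0]
    - [0, -0.02, 0, -0.075, 0, 0, 0]
    - [0, -0.017, 0, -0.076, 0, 0, 0]
    - [0, -0.014, 0, -0.076, 0, 0, 0]
    - [0, -0.011, 0, -0.077, 0, 0, 0]
    - [0, -0.008, 0, -0.077, 0, 0, 0]
    - [0, 0, 0, 0, 0, 0, 0]

```text
t: 31.18
tool_pos: [0.6498, -0.0684, 0.1001]
tool_rot: [3.142, 0.609, 3.022]
wrist_force: [-4.3, -5.1, -5.1]
opening: 0.0123
gripper_force: 49.5
```

Emit:
carry_out:
  moves:
    - [0, -0.005, 0, -0.077, 0, 0, 0]
    - [0, -0.002, 0, -0.078, 0, 0, 0]
    - [0, 0.001, 0, -0.078, 0, 0, 0]
    - [0, 0.004, 0, -0.077, 0, 0, 0]
    - [0, 0.006, 0, -0.077, 0, 0, 0]
    - [0, 0.009, 0, -0.077, 0, 0, 0]
    - [0, 0.012, 0, -0.077, 0, 0, 0]
    - [0, 0.015, 0, -0.076, 0, 0, 0]
    - [0, 0.018, 0, -0.075, 0, 0, 0]
    - [0, 0.021, 0, -0.075, 0, 0, 0]
    - [0, 0.024, 0, -0.074, 0, 0, 0]
    - [0, 0.026, 0, -0.073, 0, 0, 0]
    - [0, 0.029, 0, -0.072, 0, 0, 0]
    - [0, 0, 0, 0, 0, 0, 0]

```text
t: 32.92
tool_pos: [0.615, -0.064, 0.1356]
tool_rot: [3.142, 0.609, 3.022]
wrist_force: [-3.8, -4.0, -6.0]
opening: 0.0121
gripper_force: 49.5
```

```bash
python3 - <<'E'
from ik import *
import pickle
log(); w=grab('wrist'); g=grab('scene'); pickle.dump((w,g),open('w6.pkl','wb')); save(w,'w6.png')
c=np.array([.5877,-.061]);U=np.array([np.cos(.122),-np.sin(.122)]);V=np.array([-U[1],U[0]])
H=np.r_[c-.030*U,.056]
# display top-face rear corners at tilt
for t in (.7,.785,.87):
    x=.108*np.cos(t)-.006*np.sin(t); z=.108*np.sin(t)+.006*np.cos(t)
    X=[H+np.r_[x*U+s*.085*V,z] for s in(-1,1)]; print(t,'wrist',proj(w,X).round(1).tolist(),'scene',proj(g,X).round(1).tolist())
E
```

```text
t 32.92 p [ 0.615  -0.064   0.1356] r [3.142 0.609 3.022] q [-0.339  0.013  2.097  0.291  0.45  -2.015] F [-3.8 -4.  -6. ] op 0.0121 g 49.5
0.7 wrist [[150.8, 312.6], [493.1, 312.7]] scene [[238.9, 229.2], [286.1, 267.1]]
0.785 wrist [[141.6, 318.4], [502.1, 318.5]] scene [[241.5, 225.5], [289.0, 263.0]]
0.87 wrist [[131.3, 323.1], [512.2, 323.2]] scene [[244.3, 221.9], [292.1, 259.0]]
```

View pics/w6.png

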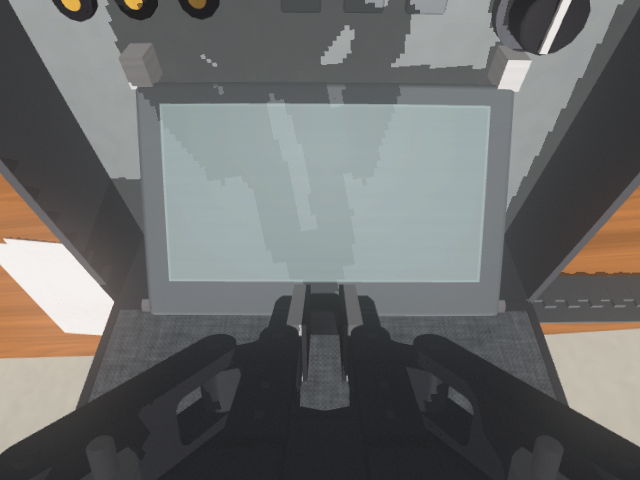

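The wrist view shows the display tilted, its rear corners at about (150,314) and (500,314). The predictions put that at roughly 0.73 rad, slightly short of 0.785. I refine it numerically.

```bash
python3 - <<'E'
from ik import *
import pickle
w,g=pickle.load(open('w6.pkl','rb')); im=w['img'].max(2).astype(int)
for r in (200,250,300): print(r,'L',im[r-1:r+2,134:158].mean(0).round().astype(int).tolist(),'R',im[r-1:r+2,494:518].mean(0).round().astype(int).tolist())
for u in (190,460): print(u,im[305:322,u-2:u+3].mean(1).round().astype(int).tolist(), 'front',im[78:95,u-2:u+3].mean(1).round().astype(int).tolist())
c=np.array([.5877,-.061]);U=np.array([np.cos(.122),-np.sin(.122)]);V=np.array([-U[1],U[0]]);H=np.r_[c-.030*U,.056]
for t in (.7,.74,.785):
    e=[]
    for l in np.linspace(0,.108,200):
        X=[H+np.r_[(l*np.cos(t)-.006*np.sin(t))*U+s*.085*V,l*np.sin(t)+.006*np.cos(t)] for s in(-1,1)]; e.append(proj(w,X))
    e=np.array(e); print(t,[ (r,np.interp(r,e[:,0,1],e[:,0,0]).round(1),np.interp(r,e[:,1,1],e[:,1,0]).round(1)) for r in (200,250,300)],'front',e[0].round(1).tolist())
E
```

```text
200 L [94, 94, 94, 94, 93, 94, 94, 96, 104, 112, 118, 123, 123, 124, 124, 124, 125, 125, 124, 125, 125, 125, 125, 125] R [127, 127, 127, 127, 126, 127, 126, 126, 126, 126, 124, 120, 120, 155, 158, 158, 149, 96, 95, 94, 95, 94, 94, 94]
250 L [68, 68, 69, 70, 73, 75, 74, 74, 74, 73, 76, 95, 110, 116, 122, 124, 124, 124, 125, 124, 125, 124, 126, 126] R [127, 127, 127, 127, 126, 125, 123, 120, 117, 84, 74, 72, 73, 73, 72, 67, 66, 65, 65, 64, 64, 65, 64, 64]
300 L [80, 80, 80, 79, 79, 78, 79, 87, 118, 125, 125, 125, 124, 124, 119, 111, 115, 120, 124, 126, 125, 125, 126, 125] R [123, 123, 121, 119, 115, 106, 104, 103, 103, 102, 97, 71, 69, 67, 69, 67, 68, 68, 68, 67, 68, 66, 67, 69]
190 [124, 123, 123, 123, 123, 123, 123, 127, 132, 135, 89, 92, 90, 90, 94, 95, 92] front [93, 93, 93, 94, 88, 84, 86, 87, 89, 90, 91, 90, 90, 91, 91, 91, 91]
460 [125, 124, 124, 124, 124, 124, 124, 125, 128, 133, 138, 93, 95, 95, 95, 98, 98] front [96, 96, 96, 96, 96, 94, 91, 94, 102, 111, 120, 126, 126, 127, 127, 127, 127]
0.7 [(200, np.float64(139.8), np.float64(504.1)), (250, np.float64(144.5), np.float64(499.3)), (300, np.float64(149.5), np.float64(494.4))] front [[129.7, 81.7], [514.1, 82.3]]
0.74 [(200, np.float64(137.5), np.float64(506.3)), (250, np.float64(141.3), np.float64(502.5)), (300, np.float64(145.3), np.float64(498.5))] front [[129.7, 81.2], [514.2, 81.8]]
0.785 [(200, np.float64(134.9), np.float64(508.9)), (250, np.float64(137.5), np.float64(506.2)), (300, np.float64(140.5), np.float64(503.3))] front [[129.6, 80.5], [514.2, 81.1]]
```

The estimate is 0.74 ± 0.02 rad, so I nudge by about 0.045 rad, release and back off.

Emit:
carry_out:
  moves:
    - [0, 0.018, 0, -0.042, 0, 0, 0]
    - [0, 0.02, 0, -0.042, 0, 0, 0]
    - [0, 0, 0, 0, 0, 0, 0]
    - [0.25, 0, 0, 0, 0, 0, 0]
    - [0.5, 0, 0, 0, 0, 0, 0]
    - [0.5, 0, 0, 0, 0, 0, 0]
    - [0.5, 0, 0, -0.3, 0, 0, 0]
    - [0.5, 0, 0, -0.6, 0, 0, 0]
    - [0.5, 0, 0, -0.8, 0, 0, 0]
    - [0.5, 0, 0, 0, 0, 0, 0]

```text
t: 34.28
tool_pos: [0.5653, -0.0583, 0.213]
tool_rot: [-3.139, 0.62, 3.023]
wrist_force: [-0.1, 1.0, -0.6]
opening: 0.0431
gripper_force: 0.0
```

```bash
python3 - <<'E'
from ik import *
import pickle
log(); w=grab('wrist'); pickle.dump(w,open('w7.pkl','wb')); im=w['img'].max(2).astype(int)
c=np.array([.5877,-.061]);U=np.array([np.cos(.122),-np.sin(.122)]);V=np.array([-U[1],U[0]]);H=np.r_[c-.030*U,.056]
for t in (.7,.785,.85):
    X=[H+np.r_[(l*np.cos(t)-.006*np.sin(t))*U+s*.085*V,l*np.sin(t)+.006*np.cos(t)] for l in (0,.054,.108) for s in(-1,1)]; print(t,proj(w,X).round(1).tolist())
save(w,'w7.png')
E
```

```text
t 34.27 p [ 0.5653 -0.0583  0.213 ] r [-3.139  0.62   3.023] q [-0.367 -0.252  2.179  0.243  0.624 -1.973] F [-0.1  1.  -0.6] op 0.0431 g 0.0
0.7 [[198.8, 92.9], [448.3, 93.5], [203.4, 173.2], [443.5, 173.7], [208.1, 247.5], [438.6, 248.0]]
0.785 [[198.8, 92.2], [448.4, 92.7], [201.2, 172.3], [445.7, 172.8], [203.9, 249.2], [442.6, 249.7]]
0.85 [[198.7, 91.6], [448.4, 92.1], [199.4, 171.2], [447.4, 171.8], [200.6, 249.8], [446.0, 250.3]]
```

View pics/w7.png

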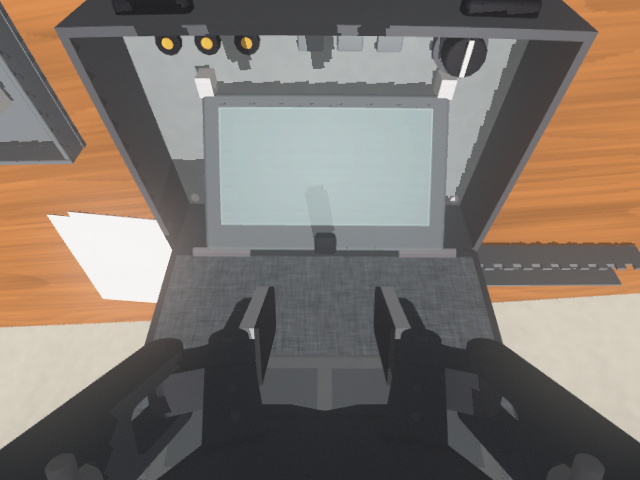

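That was the last picture I may view, one over the allowance. It shows the display tilted and the tab free, and the rest is numeric. Next I measure the display's side edges.

```bash
python3 - <<'E'
from ik import *
import pickle
w=pickle.load(open('w7.pkl','rb')); im=w['img'].max(2).astype(int)
for r in (110,130,150,170,190,210,230,240): print(r,im[r-1:r+2,199:213].mean(0).round().astype(int).tolist(),im[r-1:r+2,437:453].mean(0).round().astype(int).tolist())
for u in (230,290,370,420): print(u,'rear 240+',im[240:258,u-2:u+3].mean(1).round().astype(int).tolist(),'front 88+',im[88:106,u-2:u+3].mean(1).round().astype(int).tolist())
E
```

```text
110 [174, 174, 174, 148, 117, 127, 135, 138, 138, 139, 138, 138, 138, 138] [140, 140, 139, 140, 140, 140, 140, 140, 140, 138, 132, 138, 161, 177, 176, 175]
130 [172, 173, 172, 165, 132, 123, 133, 139, 138, 138, 138, 138, 139, 139] [141, 140, 140, 140, 140, 140, 141, 140, 139, 135, 134, 156, 176, 176, 176, 176]
150 [171, 171, 171, 172, 154, 122, 128, 136, 140, 139, 139, 139, 139, 140] [141, 141, 140, 142, 141, 141, 140, 140, 135, 130, 147, 175, 176, 176, 175, 175]
170 [104, 104, 104, 105, 101, 108, 122, 133, 138, 140, 139, 139, 139, 139] [140, 139, 139, 138, 138, 139, 138, 135, 131, 142, 169, 172, 172, 172, 173, 173]
190 [104, 104, 104, 105, 104, 103, 115, 126, 136, 140, 139, 140, 140, 139] [137, 138, 138, 139, 138, 138, 136, 132, 133, 167, 174, 173, 173, 172, 172, 172]
210 [85, 86, 85, 85, 84, 84, 109, 122, 131, 138, 138, 138, 138, 138] [138, 139, 139, 138, 138, 136, 133, 119, 91, 81, 81, 81, 81, 81, 80, 80]
230 [89, 89, 88, 88, 88, 87, 87, 111, 126, 136, 138, 139, 138, 138] [138, 137, 137, 136, 135, 131, 124, 95, 79, 79, 78, 79, 79, 78, 78, 78]
240 [89, 90, 90, 89, 89, 88, 87, 112, 
[... 211 characters left out ...]
t 88+ [106, 106, 106, 105, 104, 99, 104, 118, 132, 139, 138, 138, 138, 139, 138, 138, 139, 139]
290 rear 240+ [138, 137, 137, 138, 138, 137, 139, 142, 148, 129, 91, 82, 82, 82, 82, 85, 97, 103] front 88+ [106, 107, 107, 106, 107, 102, 103, 117, 133, 139, 140, 140, 140, 140, 140, 140, 140, 140]
370 rear 240+ [139, 139, 139, 138, 139, 138, 140, 142, 146, 137, 104, 82, 82, 82, 81, 81, 92, 102] front 88+ [106, 108, 108, 107, 108, 105, 102, 110, 123, 136, 141, 140, 140, 140, 140, 137, 126, 136]
420 rear 240+ [137, 137, 137, 137, 137, 138, 138, 140, 145, 147, 141, 139, 142, 140, 135, 134, 133, 117] front 88+ [104, 105, 105, 105, 105, 105, 104, 103, 114, 130, 140, 140, 140, 141, 140, 140, 140, 141]
```

The edge widths give a display tilt of 0.78 rad. The lid stands open, the gripper is clear of everything and the breaker is in the tray, so I hand in.

```bash
python3 -c "
from h import *
log(); print(ctrl.finish_job())"
```

```text
t 34.33 p [ 0.5649 -0.0581  0.2109] r [-3.14   0.616  3.023] q [-0.367 -0.249  2.179  0.243  0.623 -1.973] F [0.7 0.3 0.4] op 0.0425 g 0.0
the job is handed in; nothing more can be done
None
```

I handed the job in at about 34 s: the breaker stands upright beside the spare in the tray, the lid is open and released, and the display measures about 0.78 rad (45°); I viewed 11 pictures, one over the limit of 10.

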